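# Close the sprung moulding pot and hold it home

## Robot

A 6-joint arm with a two-finger parallel gripper is mounted at the origin on a cart in front of the work surface, level with it; the furniture and walls round the work are solid. World frame = base frame: x ahead of the robot, y to its left, z up, the work surface at z = 0. Lengths are in m, angles in rad, forces in N, time in s.
With the tool pointing down it reaches from about 0.425 to 0.95 m from the base axis. Payload 3.5 kg.
Tool frame: the origin (TCP) lies midway between the tips of the shut fingers; the grasp point (between the pads) lies ctrl.grasp_offset behind it (ctrl.grasp_offset is the distance from the TCP to the grasp point, in m); x points along the fingers, y is the direction in which the jaws open and shut, and the axes are right-handed (so a half turn about x gives the same grasp; the last joint's range is limited). The gripper opens to 85 mm and grips with 20 to 120 N. Pads are 22 mm wide; open, the fingers measure 114 mm over their backs; the gripper's body (76 mm by 85 mm) begins 54 mm behind the grasp point. The pads swing forward as they close: fully open they stand 13 mm farther back than shut.
Start: joints at [-1.423, 0.286, 1.577, -0, 1.279, -0.15], TCP at [0.198, -0.645, 0.231] pointing down, gripper open.
Joint ranges: [-2.77, 2.77], [-0.9, 2.22], [0.21, 2.48], [-1.53, 4.67], [0.24, 2.81], [-2.84, 2.84]. Speed limits (rad/s): [2.79, 2.79, 3.14, 3.14, 3.14, 3.14].

## Interface

Orientations are given as a unit quaternion [x, y, z, w].
In Python, from plant import readout, read_camera, sign_off, ctrl gives the robot as it stands.
- The arm moves only by the tool drive_tool, never from a script. Its argument "steps" is a list of rows, each a list of 5 numbers: the shift along the tool's x, y, z in cm, then the turn about the tool's x in degrees, then the opening, from 0 (shut) to 1 (fully open). A call has 1 to 10 rows; each row shifts and turns the commanded pose from where the row before left it, along the tool's axes as they then stand; what a row does not reach is not made up. A row lasts 1/10 s, in which the tool goes at most 50 mm and 8.59 degrees, less where a joint would pass 70% of its speed; a pose out of reach is approached as far as the arm can. A call is refused whole if a number of a shift passes 5 or a number of a turn 8.59, either way. A call with a gripper value outside its range is refused whole. The fingers move at their own pace and stop on an object; "force" is the grip in N (left out, the last holds). Time passes only in rows, so rows that do not move let the fingers close. It gives the time, the measured TCP pose, the force and the opening at its end, in the units of the state.
- readout.get_state(): the state, without advancing time (a new reading comes with each control period).
- read_camera(name): name is "scene" or "top" or "wrist"; returns a dict with "frame" (400x640x3 uint8, red, green, blue), "vertical_fov" (degrees; the focal length in pixels is half the picture's height over the tangent of half this angle, whatever the lens; pixels are square), "cx", "cy" (the principal point, pixels), "k1" (the pictures are not rectified: a ray, as slopes to the right and down, at radius r is drawn at 1 + k1 r^2 times it, then the intrinsics apply), "eye" and "orientation" of the camera in the world. Camera axes: x right, y up, looking along -z (the intrinsics and any distortion apply to the point x, -y, -z); pixel columns grow to the right and rows downward; lengths in m; the calibration is good to about 2 mm. A picture is of the moment at which its call begins. There is no depth.
- sign_off(): hands the job in, once; it reports no verdict.
The state is a dict: "time": time; "qpos": joint angles; "dq": joint speeds; "joint_efforts": joint torques, N m; "eef_pos": TCP position; "tcp_rot": TCP orientation; "contact_force": force on the tool from outside, world axes, zero at the start; "wrist_torque": the same for the moment, N m; "opening": opening from 0.0 (shut) to 1.0 (fully open).
Only numpy, scipy, OpenCV 4.12 (cv2) and the standard library are available. Lean on these libraries where they do the work, as an engineer would, in place of code of your own. Each camera call takes 0.05 s, during which the arm holds its last target. There are 200 camera calls.

## Task

Close the sprung moulding pot: lower the loose yellow cover onto the pot's rim (do not drop it) so that it sits seated and level, and let go of it so that it rests there by itself. Then press down on the cover's knob, firmly but without ramming, until the pot has sunk fully home against its hard stop and the red band is out of sight, and finish while still holding it down there with the gripper. Leave the tape, the vials and the stirring stick alone.

Things in the scene. Friction and masses are not known exactly. Their poses are not given: they have to be found in the camera images.
- press: The moulding press, fixed to the table: a dark steel base plate 130 x 130 x 12 mm with a grey round guide barrel on it (outer diameter 116 mm at the foot, 108 mm above; top edge 45 mm above the table). Origin: centre of the underside; z up. The sprung pot sits in the barrel, on the same axis.
- pot_rim (a point): Centre of the open mouth of the aluminium pot, in the plane of its rim; z up. Pot outer diameter 88 mm, inner diameter 76 mm, 35 mm deep inside. The rim stands 75 mm above the table with the pot up and 60 mm with it pressed home. A red band 15 mm high round the pot just above the barrel disappears into the barrel as the pot goes down.
- pot (a joint): How far the pot is pressed down, in m: 0 = up, 0.015 = hard stop (home). A preloaded spring holds it up: it carries the resting cover without sinking (starts to move at about 4 N of push on the cover) and reaches the stop at about 11 N of push; it springs back up when let go. A push of 15 to 30 N holds it safely home; a hard thump of over 80 N, or leaning on it with over 60 N, is ramming; the stop is stiff, so come down slowly at the end.
- cover_knob (a point): Centre of the black cylindrical knob of the loose cover (mid-height): knob 26 mm in diameter, 30 mm high (15 mm above and below this point). z is the knob's axis, up. Cover about 0.2 kg; as it lies on the table this point is 39 mm above the table. The top of the cover's flange is 25 mm below this point; between flange and knob is a thinner neck 10 mm high.
- cover_seat (a point): Centre of the underside of the cover's yellow round flange (92 mm diameter, 6 mm thick), the face that rests on the pot's rim; 31 mm below the knob's centre, z up. Below it a bevelled spigot 68 mm in diameter and 8 mm deep enters the pot's mouth (4 mm clearance all round). Seated, this point coincides with pot_rim.
- cover: The whole loose cover: aluminium spigot, yellow flange, black knob, 54 mm high in all. Origin: centre of the spigot's underside, z up.
- masking_tape: Roll of blue masking tape lying flat, 100 mm diameter, 24 mm high; origin at the centre of its underside. Bystander.
- vial_rose: Small screw vial with rose glitter, 27 mm diameter, 45 mm high; origin at the centre of its underside. Bystander.
- vial_magenta: Small screw vial with magenta glitter, 27 mm diameter, 45 mm high; origin at the centre of its underside. Bystander.
- mixing_stick: Wooden stirring stick lying flat, 150 x 18 x 9 mm, long along its y axis; origin at the centre of its underside. Bystander.

How it is judged:
On the way:
1. the cover rests by itself, seated and level on the rim of the raised pot, let go by the fingers (horizontal distance between cover_seat and pot_rim below 0.006 m and z of cover_seat in the frame of pot_rim between -0.003 and 0.003 m and angle between cover_seat's own z axis and vertical below 0.05 rad and contact force between the fingers and cover below 0.1 N and value of joint pot below 0.004 m and contact force between cover and press above 0.5 N), for 0.3 s.
At the end, for the whole second after the job is handed in: The fingers hold the cover down (at least 5 N) at rest, the pot is within about 1.2 mm of its hard stop or against it, the cover is seated on the rim within 6 mm of centre, 3 mm of height and 0.05 rad of level, presses on the pot with 9 to 60 N, and the arm does not touch the press itself (horizontal distance between cover_seat and pot_rim below 0.006 m and z of cover_seat in the frame of pot_rim between -0.003 and 0.003 m and angle between cover_seat's own z axis and vertical below 0.05 rad and value of joint pot between 0.0138 and 0.0175 m and contact force between the fingers and cover above 5 N and contact force between cover and press between 9 and 60 N and contact force between the arm and press below 0.5 N and linear speed of cover below 0.01 m/s); the arm keeps its last pose, push and grip.
It fails at once if the pot is rammed: the cover presses on it with more than 80 N (contact force between cover and press above 80 N).
It fails at once if the cover is dropped or thrown (contact force between the fingers and cover below 0.05 N and linear speed of cover above 0.5 m/s).
It fails at once if the tape, a vial or the stick is moved more than 30 mm (distance of any of masking_tape, vial_rose, vial_magenta, mixing_stick from where it was at the start of the episode above 0.03 m).
It also fails if it takes over 51 s, if anything falls off the work surface, if the arm or the gripper's body presses on something with over 40 N, if the wrist force passes 120 N, or if a joint passes its speed limit or range.

## Working session

There is one attempt and no reset: what is moved stays moved. The work goes in short steps, Python scripts to look and compute and a tool call to move; the robot and the scene stay as the last step left them, time stands still between calls to the robot, and variables do not carry over. Pictures are saved under pics/ and viewed, about 8 in all and at most 12, crops included, and the job is handed in when it is done.

Besides the shell and the picture viewer there is one more tool, called after "Request:" as name(argument=value, ...) on one line, values as JSON. drive_tool: Moves the arm, as the interface text tells. Its arguments: {"type":"object","properties":{"steps":{"type":"array","items":{"type":"array","items":{"type":"number"}}},"force":{"type":"number"}},"required":["steps"]}

```bash
mkdir -p pics; cat > h.py <<'E'
import numpy as np, cv2
from scipy.spatial.transform import Rotation as R
from plant import readout, read_camera, ctrl
def snap(n,f,crop=None,s=1):
    c=read_camera(n); im=c['frame'][:,:,::-1]
    np.save('pics/'+f+'.npy',{k:v for k,v in c.items()},allow_pickle=True)
    if crop: x0,y0,x1,y1=crop; im=im[y0:y1,x0:x1]
    cv2.imwrite('pics/'+f+'.png',cv2.resize(im,None,fx=s,fy=s,interpolation=cv2.INTER_CUBIC)); return c
def K(c):
    f=c['frame'].shape[0]/2/np.tan(np.radians(c['vertical_fov'])/2)
    return np.array([[f,0,c['cx']],[0,f,c['cy']],[0,0,1.]]),np.array([c['k1'],0,0,0.])
def pt(c,u,v,z):
    k,d=K(c); p=cv2.undistortPointsIter(np.array([[[u,v]]],float),k,d,None,None,(3,100,1e-10))[0,0] if 0 else cv2.undistortPoints(np.array([[[u,v]]],float),k,d)[0,0]
    r=R.from_quat(c['orientation']).apply([p[0],-p[1],-1]); e=np.array(c['eye'])
    return e+r*(z-e[2])/r[2]
def proj(c,P):
    k,d=K(c); q=R.from_quat(c['orientation']).inv().apply(np.atleast_2d(P)-np.array(c['eye']))*[1,-1,-1]
    return cv2.projectPoints(q,np.zeros(3),np.zeros(3),k,d)[0][:,0]
def load(f): return np.load('pics/'+f+'.npy',allow_pickle=True).item()
E
python3 - <<'E'
from h import *
for n in ('scene','top'):
    c=snap(n,n+'0'); print({k:v for k,v in c.items() if k!='frame'})
a=cv2.imread('pics/scene0.png');b=cv2.imread('pics/top0.png')
print(readout.get_state(),ctrl.grasp_offset)
E
```

```text
{'vertical_fov': 56.84169384770576, 'cx': 314.8014337867422, 'cy': 197.4697900137077, 'k1': -0.008718578571767105, 'eye': array([0.00466267, 0.74815986, 0.53091056]), 'orientation': array([-0.16927158,  0.49912037,  0.81114083, -0.25352817])}
{'vertical_fov': 57.521412124457584, 'cx': 321.8501108867309, 'cy': 198.33271493495056, 'k1': -0.07263879983998335, 'eye': array([0.40138611, 0.0327822 , 1.04110274]), 'orientation': array([ 0.04331525, -0.04895794, -0.69700404,  0.71408142])}
{'time': 0.1, 'qpos': array([-1.42297671e+00,  2.87097330e-01,  1.57801949e+00, -5.42544391e-06,
        1.27860395e+00, -1.50012325e-01]), 'dq': array([ 0.00152601, -0.00145952, -0.00210933,  0.00020362,  0.00037381,
        0.00059427]), 'joint_efforts': array([ 1.03395763e-03, -4.07294583e+01, -2.93699384e+01, -1.37901789e-04,
        3.41254192e-03,  3.45217806e-06]), 'eef_pos': array([ 0.19800885, -0.64468741,  0.23007801]), 'tcp_rot': array([-0.69927938, -0.10566364,  0.6992814 , -0.10415882]), 'contact_force': array([-0.28567135, -0.79782998, -0.02136446]), 'wrist_torque': array([ 0.00430535, -0.00557928,  0.05371597]), 'opening': 0.9973100203649419} 0.0187
```

View pics/top0.png

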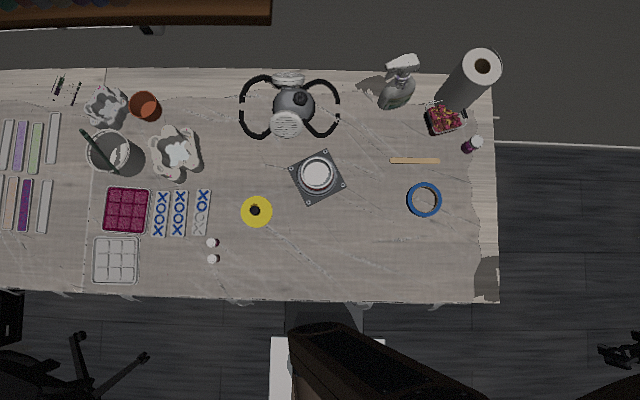

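View pics/scene0.png

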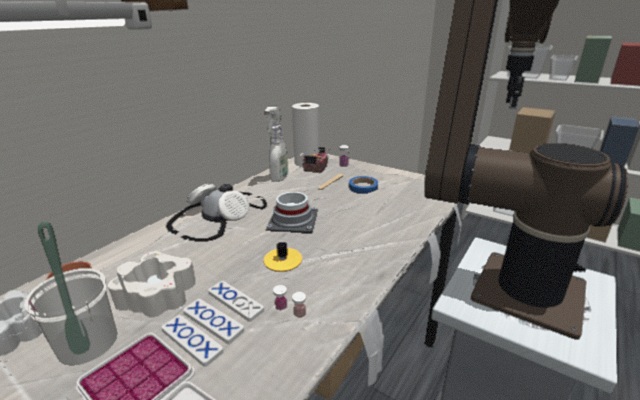

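```bash
python3 - <<'E'
from h import *
c=load('top0'); im=c['frame'][:,:,::-1].copy()
h=cv2.cvtColor(im,cv2.COLOR_BGR2HSV); m=cv2.inRange(h,(20,120,80),(35,255,255)); m[:150]=0
ct=max(cv2.findContours(m,0,1)[0],key=cv2.contourArea); e=cv2.fitEllipse(ct); print(e,pt(c,*e[0],.012))
for u,v in ((255,211),(316,174)): print(pt(c,u,v,0),pt(c,u,v,.075))
cv2.imwrite('pics/crop.png',cv2.resize(im[140:270,200:360],None,fx=5,fy=5,interpolation=cv2.INTER_CUBIC)[:600])
E
```

```text
((256.1223449707031, 211.31944274902344), (30.346160888671875, 31.161663055419922), 26.65985870361328) [0.49485196 0.2117193  0.012     ]
[0.49677964 0.21707941 0.        ] [0.48990759 0.20380282 0.075     ]
[0.60913118 0.04476467 0.        ] [0.59416543 0.04390147 0.075     ]
```

View pics/crop.png

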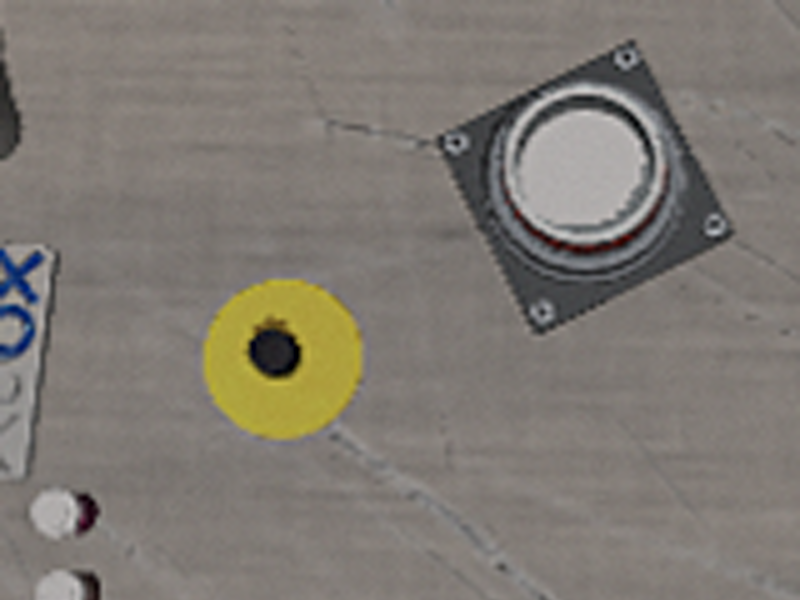

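```bash
python3 - <<'E'
from h import *
c=load('top0')
print('knobtop',pt(c,254.8+.0,210.6,.054)); print('flange',pt(c,256.1,211.3,.012))
print('rim',pt(c,317,172.7,.075)); print('base',np.mean([pt(c,200+x/5,140+y/5,.012) for x,y in((632,40),(440,140),(535,333),(733,232))],0))
s=readout.get_state(); T=R.from_quat(s['tcp_rot']); print(T.as_matrix().round(3))
E
```

```text
knobtop [0.49291043 0.20811721 0.054     ]
flange [0.49490568 0.21178543 0.012     ]
rim [0.59780604 0.04129509 0.075     ]
base [0.59787887 0.04149596 0.012     ]
[[-0.     0.293 -0.956]
 [ 0.002 -0.956 -0.293]
 [-1.    -0.002 -0.   ]]
```

Request:
drive_tool(steps=[[0, -3.0, -3.7, 0, 1], [0, -3.0, -3.7, 0, 1], [0, -3.0, -3.7, 0, 1], [0, -3.0, -3.7, 0, 1], [0, -3.0, -3.7, 0, 1], [0, -3.0, -3.7, 0, 1], [0, -3.0, -3.7, 0, 1], [0, -3.0, -3.7, 0, 1], [0, -3.0, -3.7, 0, 1], [0, -3.0, -3.7, 0, 1]])

```text
time: 1.1
eef_pos: [0.4643, -0.2479, 0.231]
tcp_rot: [-0.699, -0.105, 0.699, -0.105]
contact_force: [0.7, -1.1, 0.3]
opening: 1.005
```

Request:
drive_tool(steps=[[0.3, -4.3, -1.6, 0, 1], [0.3, -4.3, -1.6, 0, 1], [0.3, -4.3, -1.6, 0, 1], [0.3, -4.3, -1.6, 0, 1], [0.3, -4.3, -1.6, 0, 1], [0.3, -4.3, -1.6, 0, 1], [0.3, -4.3, -1.6, 0, 1], [0.3, -4.3, -1.6, 0, 1], [0.3, -4.3, -1.6, 0, 1], [0.3, -4.3, -1.6, 0, 1]])

```text
time: 2.1
eef_pos: [0.49, 0.21, 0.2009]
tcp_rot: [-0.699, -0.105, 0.699, -0.105]
contact_force: [0.2, -0.7, -0.2]
opening: 0.999
```

```bash
python3 - <<'E'
from h import *
c=snap('wrist','w1'); s=readout.get_state(); print(s['eef_pos'],c['eye'],R.from_quat(s['tcp_rot']).as_matrix().round(3))
im=c['frame'][:,:,::-1]
h=cv2.cvtColor(im,cv2.COLOR_RGB2HSV if 0 else cv2.COLOR_BGR2HSV); m=cv2.inRange(h,(20,120,60),(35,255,255))
ct=max(cv2.findContours(m,0,1)[0],key=cv2.contourArea); e=cv2.fitEllipse(cv2.convexHull(ct)); print(e,pt(c,*e[0],.013))
E
```

```text
[0.48937162 0.21551364 0.20043064] [0.5560984  0.2306723  0.34345369] [[-0.001  0.297 -0.955]
 [ 0.005 -0.955 -0.297]
 [-1.    -0.005 -0.001]]
((320.8135070800781, 160.99432373046875), (87.9849624633789, 90.99000549316406), 27.050800323486328) [0.49773274 0.21284722 0.013     ]
```

View pics/w1.png

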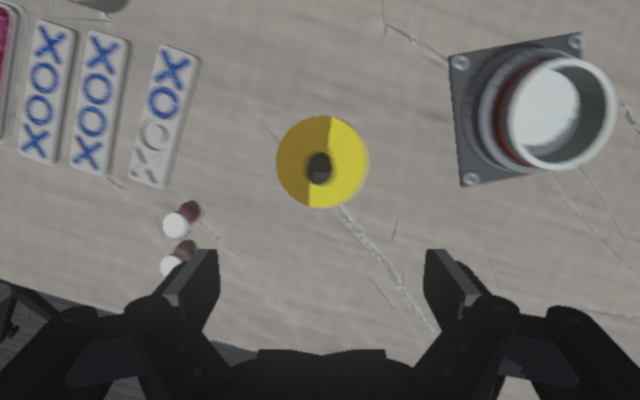

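Request:
drive_tool(steps=[[3, 0.2, -0.3, 0, 1], [3, 0, 0, 0, 1], [2, 0, 0, 0, 1], [0, 0, 0, 0, 1], [0, 0, 0, 0, 1], [0, 0, 0, 0, 1]])

```text
time: 2.75
eef_pos: [0.4951, 0.2072, 0.1229]
tcp_rot: [0.7, 0.105, -0.698, 0.105]
contact_force: [-0.5, -0.2, 0.7]
opening: 1.0
```

```bash
python3 - <<'E'
from h import *
c=snap('wrist','w2'); s=readout.get_state(); print(s['eef_pos'],c['eye'],R.from_quat(s['tcp_rot']).as_matrix().round(3))
im=c['frame'][:,:,::-1]
h=cv2.cvtColor(im,cv2.COLOR_BGR2HSV); m=cv2.inRange(h,(20,120,60),(35,255,255))
ct=max(cv2.findContours(m,0,1)[0],key=cv2.contourArea); e=cv2.fitEllipse(cv2.convexHull(ct)); print(e,pt(c,*e[0],.013))
E
```

```text
[0.49521067 0.20723815 0.12314054] [0.5607717  0.22773009 0.26573911] [[ 0.003  0.293 -0.956]
 [ 0.001 -0.956 -0.293]
 [-1.     0.    -0.003]]
((317.4087219238281, 185.85951232910156), (115.51343536376953, 119.07533264160156), 95.51529693603516) [0.49800494 0.21121613 0.013     ]
```

View pics/w2.png

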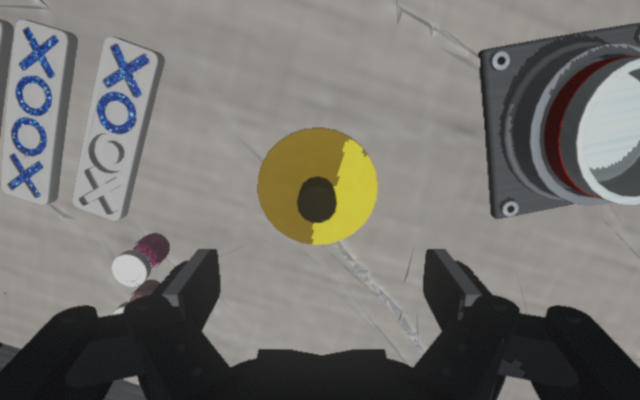

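Request:
drive_tool(steps=[[2.5, -0.35, -0.25, 0, 1], [2.5, 0, 0, 0, 1], [2, 0, 0, 0, 1], [1.5, 0, 0, 0, 1], [1, 0, 0, 0, 1], [0.6, 0, 0, 0, 1], [0, 0, 0, 0, 1], [0, 0, 0, 0, 1]])

```text
time: 3.6
eef_pos: [0.4961, 0.2113, 0.0211]
tcp_rot: [0.7, 0.105, -0.699, 0.105]
contact_force: [0.6, -0.1, -0.1]
opening: 1.0
```

```bash
python3 - <<'E'
from h import *
c=snap('wrist','w3'); s=readout.get_state(); print(s['eef_pos'],s['contact_force'])
E
```

```text
[0.49620237 0.21137055 0.02128737] [-0.59092247 -0.24496983 -0.41059873]
```

View pics/w3.png

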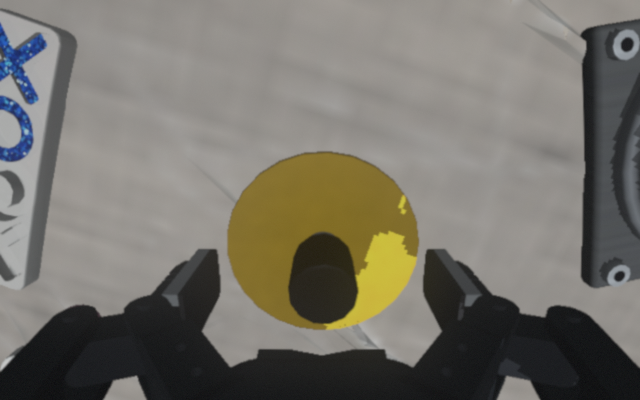

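```bash
python3 - <<'E'
from h import *
c=load('w3'); print('knob top',pt(c,323,294,.054),'r px->m',np.linalg.norm(pt(c,289,294,.054)-pt(c,357,294,.054)))
im=c['frame'][:,:,::-1]
h=cv2.cvtColor(im,cv2.COLOR_BGR2HSV); m=cv2.inRange(h,(20,120,60),(35,255,255))
ct=max(cv2.findContours(m,0,1)[0],key=cv2.contourArea); e=cv2.fitEllipse(cv2.convexHull(ct)); print(e,pt(c,*e[0],.014))
print('flange proj',[proj(c,[[x,.2113,.014]]) for x in (.494,.498)])
E
```

```text
knob top [0.49651402 0.21104219 0.054     ] r px->m 0.024589050595237347
((322.453369140625, 240.6847381591797), (176.55162048339844, 190.3114776611328), 90.96204376220703) [0.49984637 0.212091   0.014     ]
flange proj [array([[320.41904935, 252.03595431]]), array([[322.90659169, 244.60562616]])]
```

Request:
drive_tool(steps=[[0, 0, 0, 0, 0], [0, 0, 0, 0, 0], [0, 0, 0, 0, 0], [0, 0, 0, 0, 0], [0, 0, 0, 0, 0], [0, 0, 0, 0, 0], [0, 0, 0, 0, 0], [0, 0, 0, 0, 0], [0, 0, 0, 0, 0], [0, 0, 0, 0, 0]], force=40)

```text
time: 4.65
eef_pos: [0.4957, 0.2112, 0.0206]
tcp_rot: [0.699, 0.105, -0.699, 0.105]
contact_force: [-0.6, -0.4, 2.4]
opening: 0.289
```

Request:
drive_tool(steps=[[-0.5, 0, 0, 0, 0], [-1, 0, 0, 0, 0], [-2, 0, 0, 0, 0], [-3, 0, 0, 0, 0], [-3, 0, 0, 0, 0], [-2, 0, 0, 0, 0], [-1, 0, 0, 0, 0], [0, 0, 0, 0, 0], [0, 0, 0, 0, 0]])

```text
time: 5.55
eef_pos: [0.4945, 0.211, 0.1442]
tcp_rot: [-0.699, -0.105, 0.7, -0.105]
contact_force: [-0.1, 0.5, -2.4]
opening: 0.29
```

```bash
python3 - <<'E'
from h import *
c=snap('wrist','w4'); s=readout.get_state(); print(s['eef_pos'],s['contact_force'],s['opening'],s['wrist_torque'])
E
```

```text
[0.49420971 0.21089931 0.14363518] [ 0.12735718 -1.0571809  -1.84889912] 0.2905445881964701 [-0.0015605   0.04093592  0.05734853]
```

View pics/w4.png

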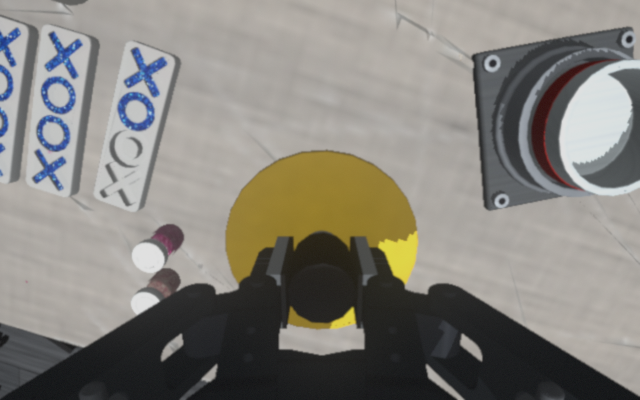

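Request:
drive_tool(steps=[[0, 1.5, 0.4, 0, 0], [0, 2.4, 0.6, 0, 0], [0, 3, 0.8, 0, 0], [0, 3, 0.8, 0, 0], [0, 3, 0.8, 0, 0], [0, 3, 0.8, 0, 0], [0, 2, 0.5, 0, 0], [0, 1.3, 0.3, 0, 0], [0, 0, 0, 0, 0], [0, 0, 0, 0, 0]])

```text
time: 6.6
eef_pos: [0.5035, 0.0131, 0.1448]
tcp_rot: [-0.699, -0.105, 0.7, -0.104]
contact_force: [0.7, -0.1, -1.9]
opening: 0.289
```

```bash
python3 - <<'E'
from h import *
c=snap('wrist','w5'); s=readout.get_state(); print(s['eef_pos'],s['contact_force'],s['opening'])
c2=snap('top','t5')
E
```

```text
[0.50356625 0.01346852 0.14489838] [ 0.21119744  0.04963003 -1.87339237] 0.28700106744963283
```

View pics/w5.png

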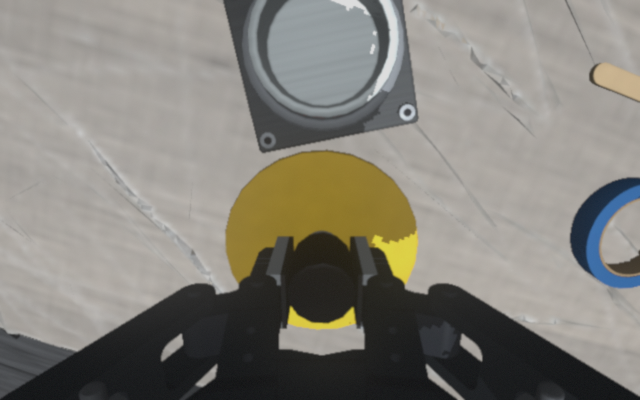

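```bash
python3 - <<'E'
from h import *
c=load('w5'); im=c['frame'][:,:,::-1].copy()
im=cv2.copyMakeBorder(im,0,0,0,0,0); S=3
big=cv2.resize(im[0:190,200:440],None,fx=S,fy=S,interpolation=cv2.INTER_CUBIC)
t=np.linspace(0,2*np.pi,200)
def circ(x,y,z,r,col):
    p=proj(c,np.c_[x+r*np.cos(t),y+r*np.sin(t),z+0*t]); cv2.polylines(big,[(((p-[200,0])+.5)*S).astype(int)],True,col,1)
circ(.598,.0414,.075,.044,(0,0,255)); circ(.598,.0414,.075,.038,(0,255,0))
cv2.imwrite('pics/ov5.png',big)
h=cv2.cvtColor(im,cv2.COLOR_BGR2HSV); m=cv2.inRange(h,(20,120,60),(35,255,255))
ct=max(cv2.findContours(m,0,1)[0],key=cv2.contourArea); e=cv2.fitEllipse(cv2.convexHull(ct)); s=.1447
print('flange',e,pt(c,*e[0],s-.0067), 'knob',pt(c,321,294,s+.0333))
E
```

```text
flange ((321.3465576171875, 239.64340209960938), (177.4652557373047, 191.01852416992188), 91.7870101928711) [0.50776283 0.01452554 0.138     ] knob [0.50401931 0.01352075 0.178     ]
```

View pics/ov5.png

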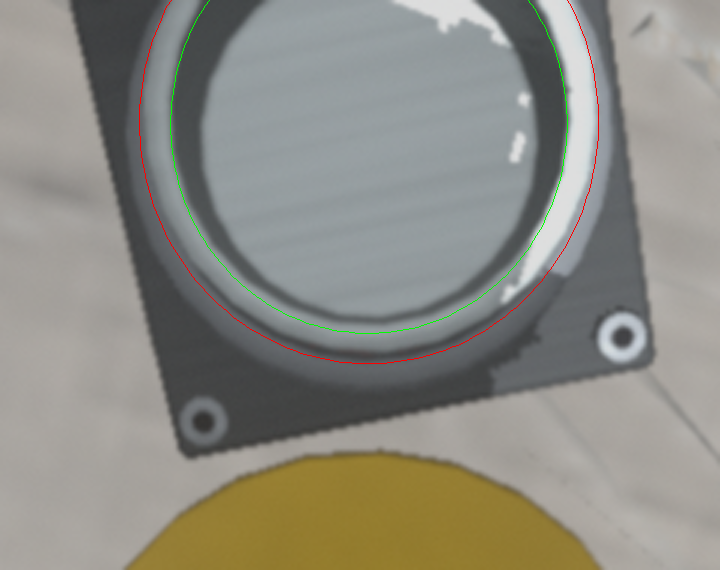

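```bash
cat >> h.py <<'E'
from scipy.optimize import least_squares
t=np.linspace(0,2*np.pi,400)
def ring(c,x,y,z,r): return proj(c,np.c_[x+r*np.cos(t),y+r*np.sin(t),z+0*t])
E
python3 - <<'E'
from h import *
T=.1449
c=load('w5')
def cov(p):
    a=np.vstack([ring(c,p[0],p[1],T-.0067,.046),ring(c,p[0],p[1],T-.0127,.046)])
    return [a[:,0].min()-225.5,a[:,0].max()-418,a[:,1].min()-150.5,a[:,1].max()-329.5]
r=least_squares(cov,[.505,.014]); print('cover',r.x,r.fun)
def rim(p):
    a=ring(c,p[0],p[1],.075,.044); b=ring(c,p[0],p[1],.075,.038)
    return [a[:,0].min()-200-146/3,a[:,0].max()-200-598/3,a[:,1].max()-345/3,b[:,1].max()-318/3]
q=least_squares(rim,[.598,.0414]); print('rim',q.x,q.fun)
d=q.x-r.x; print('delta',d,'tool y,z cm',100*(.293*d[0]-.956*d[1]),100*(-.956*d[0]-.293*d[1]))
k=ring(c,*r.x,T+.0333,.013); print('knob top would be',k.min(0),k.max(0))
E
```

```text
cover [0.50336413 0.01297933] [-1.35993455  1.3615596  -0.94983655  1.5742503 ]
rim [0.60113851 0.04147453] [-1.40247741  1.40408667  0.67826028 -0.53502979]
delta [0.09777438 0.0284952 ] tool y,z cm 0.140648218401632 -10.182140599416007
knob top would be [285.85053046 263.73483087] [357.9583195  326.54434717]
```

Request:
drive_tool(steps=[[0, 0.14, -0.7, 0, 0], [0, 0, -1.5, 0, 0], [0, 0, -2, 0, 0], [0, 0, -2, 0, 0], [0, 0, -2, 0, 0], [0, 0, -1.3, 0, 0], [0, 0, -0.7, 0, 0], [1.5, 0, 0, 0, 0], [1.5, 0, 0, 0, 0], [0.7, 0, 0, 0, 0]])

```text
time: 7.7
eef_pos: [0.5993, 0.0417, 0.1048]
tcp_rot: [-0.697, -0.105, 0.701, -0.104]
contact_force: [0.3, -0.3, -2.3]
opening: 0.293
```

Request:
drive_tool(steps=[[0, 0, 0, 0, 0], [0, 0, 0, 0, 0]])

```text
time: 7.9
eef_pos: [0.6013, 0.0414, 0.1078]
tcp_rot: [-0.699, -0.105, 0.7, -0.105]
contact_force: [-0.2, 0.3, -1.9]
opening: 0.295
```

```bash
python3 - <<'E'
from h import *
s=readout.get_state(); print(s['eef_pos'],s['contact_force'],R.from_quat(s['tcp_rot']).as_matrix().round(4))
a=snap('scene','s6',(220,150,380,270),5)
for P in ([.6011,.0415,.075],[*s['eef_pos'][:2],s['eef_pos'][2]-.0127]):
    k=ring(a,*P,.044 if P[2]==.075 else .046); print(k.min(0),k.max(0))
E
```

```text
[0.60133899 0.04139027 0.10783307] [-0.20473044  0.27332243 -1.88785145] [[-9.000e-04  2.931e-01 -9.561e-01]
 [ 1.000e-04 -9.561e-01 -2.931e-01]
 [-1.000e+00 -4.000e-04  9.000e-04]]
[275.34331199 190.70719523] [306.99615622 204.79283623]
[274.06988645 184.04048951] [307.44908354 198.36438006]
```

View pics/s6.png

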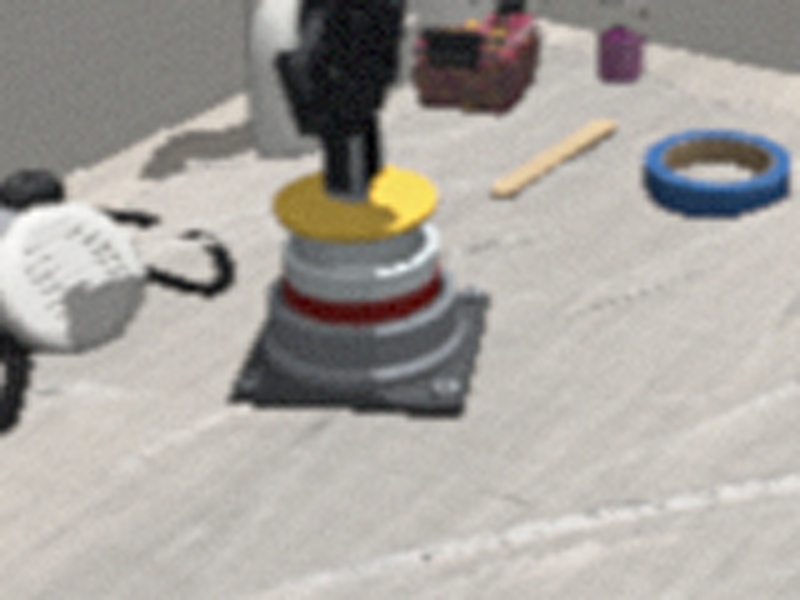

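Request:
drive_tool(steps=[[0, 0.04, 0.15, 0, 0], [0.3, 0, 0, 0, 0], [0.5, 0, 0, 0, 0], [0.4, 0, 0, 0, 0], [0.2, 0, 0, 0, 0], [0.1, 0, 0, 0, 0], [0.1, 0, 0, 0, 0], [0, 0, 0, 0, 0], [0, 0, 0, 0, 0]])

```text
time: 8.85
eef_pos: [0.6006, 0.0407, 0.0925]
tcp_rot: [0.699, 0.105, -0.699, 0.105]
contact_force: [0.1, 0.1, -1.4]
opening: 0.29
```

Request:
drive_tool(steps=[[0.1, 0, 0, 0, 0], [0.1, 0, 0, 0, 0], [0.05, 0, 0, 0, 0], [0.05, 0, 0, 0, 0], [0, 0, 0, 0, 0], [0, 0, 0, 0, 0]])

```text
time: 9.45
eef_pos: [0.6005, 0.0407, 0.0893]
tcp_rot: [0.699, 0.105, -0.699, 0.105]
contact_force: [0.2, -0.5, -0.9]
opening: 0.291
```

Request:
drive_tool(steps=[[0.05, 0, 0, 0, 0], [0.05, 0, 0, 0, 0], [0, 0, 0, 0, 0], [0, 0, 0, 0, 0]])

```text
time: 9.85
eef_pos: [0.6005, 0.0407, 0.0883]
tcp_rot: [-0.699, -0.105, 0.699, -0.105]
contact_force: [0.3, -0.3, -2.9]
opening: 0.292
```

Request:
drive_tool(steps=[[0.05, 0, 0, 0, 0], [0, 0, 0, 0, 0], [0, 0, 0, 0, 0]])

```text
time: 10.15
eef_pos: [0.6005, 0.0407, 0.0878]
tcp_rot: [-0.699, -0.105, 0.699, -0.105]
contact_force: [0.3, -0.2, -1.8]
opening: 0.294
```

Request:
drive_tool(steps=[[0.05, 0, 0, 0, 0], [0, 0, 0, 0, 0], [0, 0, 0, 0, 0]])

```text
time: 10.45
eef_pos: [0.6006, 0.0407, 0.0877]
tcp_rot: [0.699, 0.105, -0.699, 0.105]
contact_force: [-1.3, 0.4, 0.4]
opening: 0.294
```

Request:
drive_tool(steps=[[0, 0, 0, 0, 0.4], [0, 0, 0, 0, 0.6], [0, 0, 0, 0, 1], [0, 0, 0, 0, 1], [0, 0, 0, 0, 1], [0, 0, 0, 0, 1], [0, 0, 0, 0, 1], [0, 0, 0, 0, 1]])

```text
time: 11.25
eef_pos: [0.6005, 0.0407, 0.0873]
tcp_rot: [0.699, 0.105, -0.699, 0.105]
contact_force: [-0.1, 0.1, 1.3]
opening: 1.002
```

```bash
python3 - <<'E'
from h import *
s=readout.get_state(); print(s['eef_pos'],s['contact_force'],s['opening'])
w=snap('wrist','w7'); a=snap('scene','s7')
A=cv2.resize(cv2.imread('pics/s7.png')[160:250,240:350],None,fx=3.5,fy=3.5,interpolation=cv2.INTER_CUBIC)
W=cv2.resize(cv2.imread('pics/w7.png')[60:400,120:520],None,fx=1,fy=1)
o=np.zeros((340,800,3),np.uint8); o[:340,:400]=W; A=A[:340,:400]; o[:A.shape[0],400:400+A.shape[1]]=A; cv2.imwrite('pics/c7.png',o)
for z,r in((.081,.046),(.075,.046)):
  k=ring(w,.6006,.0407,z,r); print(k.min(0)-[120,60],k.max(0)-[120,60])
E
```

```text
[0.60052232 0.04071317 0.08731242] [-0.14491734  0.1499648   1.34503115] 1.001713786464002
[103.91915256  91.13504712] [299.5403838  271.05751244]
[107.21912353  89.07629627] [296.18708301 263.69443082]
```

View pics/c7.png

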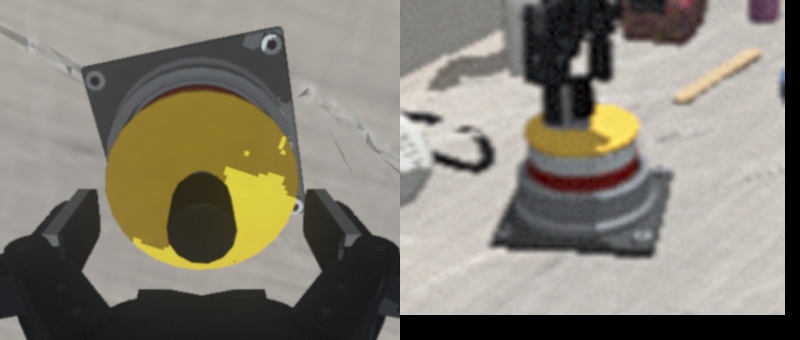

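Request:
drive_tool(steps=[[-0.3, 0, 0, 0, 1], [-0.7, 0, 0, 0, 1], [-1.5, 0, 0, 0, 1], [-1.5, 0, 0, 0, 1], [-1.0, 0, 0, 0, 1], [0, 0, 0, 0, 0], [0, 0, 0, 0, 0], [0, 0, 0, 0, 0], [0, 0, 0, 0, 0], [0, 0, 0, 0, 0]])

```text
time: 12.35
eef_pos: [0.6001, 0.0407, 0.1365]
tcp_rot: [-0.699, -0.105, 0.7, -0.105]
contact_force: [0.2, -0.2, 0.3]
opening: 0.145
```

Request:
drive_tool(steps=[[0, 0, 0, 0, 0], [0, 0, 0, 0, 0], [0, 0, 0, 0, 0], [0, 0, 0, 0, 0], [0, 0, 0, 0, 0]])

```text
time: 12.85
eef_pos: [0.6005, 0.0407, 0.1374]
tcp_rot: [0.699, 0.105, -0.699, 0.105]
contact_force: [0.1, 0.0, -0.5]
opening: 0.0
```

Request:
drive_tool(steps=[[0.5, 0, 0, 0, 0], [0.4, 0, 0, 0, 0], [0.2, 0, 0, 0, 0], [0.1, 0, 0, 0, 0], [0.1, 0, 0, 0, 0], [0.1, 0, 0, 0, 0], [0.1, 0, 0, 0, 0], [0, 0, 0, 0, 0], [0, 0, 0, 0, 0]])

```text
time: 13.75
eef_pos: [0.6006, 0.0407, 0.1224]
tcp_rot: [0.699, 0.105, -0.699, 0.105]
contact_force: [-0.2, -0.4, -0.2]
opening: -0.002
```

Request:
drive_tool(steps=[[0.1, 0, 0, 0, 0], [0.1, 0, 0, 0, 0], [0.1, 0, 0, 0, 0], [0.1, 0, 0, 0, 0], [0.1, 0, 0, 0, 0], [0, 0, 0, 0, 0]])

```text
time: 14.35
eef_pos: [0.6007, 0.0407, 0.1182]
tcp_rot: [0.699, 0.105, -0.699, 0.105]
contact_force: [-1.7, -0.0, 5.8]
opening: 0.0
```

Request:
drive_tool(steps=[[0.15, 0, 0, 0, 0], [0.15, 0, 0, 0, 0], [0.15, 0, 0, 0, 0], [0.15, 0, 0, 0, 0], [0.15, 0, 0, 0, 0], [0.15, 0, 0, 0, 0], [0.1, 0, 0, 0, 0], [0, 0, 0, 0, 0], [0, 0, 0, 0, 0]])

```text
time: 15.25
eef_pos: [0.6008, 0.0407, 0.1092]
tcp_rot: [0.699, 0.105, -0.699, 0.105]
contact_force: [-3.9, 0.1, 8.5]
opening: 0.0
```

Request:
drive_tool(steps=[[0.05, 0, 0, 0, 0], [0.05, 0, 0, 0, 0], [0.05, 0, 0, 0, 0], [0.05, 0, 0, 0, 0], [0, 0, 0, 0, 0]])

```text
time: 15.75
eef_pos: [0.6008, 0.0407, 0.1073]
tcp_rot: [0.699, 0.105, -0.699, 0.105]
contact_force: [-3.9, -0.0, 10.2]
opening: 0.001
```

Request:
drive_tool(steps=[[0.03, 0, 0.03, 0, 0], [0, 0, 0, 0, 0], [0, 0, 0, 0, 0]])

```text
time: 16.05
eef_pos: [0.6008, 0.0407, 0.1072]
tcp_rot: [0.7, 0.105, -0.699, 0.105]
contact_force: [-3.3, 0.8, 10.2]
opening: 0.002
```

Request:
drive_tool(steps=[[0.05, 0, 0, 0, 0], [0, 0, 0, 0, 0], [0, 0, 0, 0, 0]])

```text
time: 16.35
eef_pos: [0.6008, 0.0407, 0.1067]
tcp_rot: [0.7, 0.105, -0.699, 0.105]
contact_force: [-4.2, -0.1, 9.7]
opening: 0.002
```

Request:
drive_tool(steps=[[0.05, 0, 0.03, 0, 0], [0, 0, 0, 0, 0], [0, 0, 0, 0, 0]])

```text
time: 16.65
eef_pos: [0.6008, 0.0407, 0.1064]
tcp_rot: [0.7, 0.105, -0.699, 0.105]
contact_force: [-3.0, 0.9, 9.0]
opening: 0.002
```

Request:
drive_tool(steps=[[0.05, 0, 0, 0, 0], [0, 0, 0, 0, 0], [0, 0, 0, 0, 0]])

```text
time: 16.95
eef_pos: [0.6008, 0.0406, 0.1061]
tcp_rot: [0.7, 0.105, -0.699, 0.105]
contact_force: [-4.5, 0.7, 9.9]
opening: 0.001
```

Request:
drive_tool(steps=[[0.04, 0, 0, 0, 0], [0, 0, 0, 0, 0], [0, 0, 0, 0, 0]])

```text
time: 17.25
eef_pos: [0.6008, 0.0407, 0.106]
tcp_rot: [0.7, 0.105, -0.699, 0.105]
contact_force: [-5.4, 0.9, 12.8]
opening: 0.0
```

Request:
drive_tool(steps=[[0.04, 0, 0, 0, 0], [0, 0, 0, 0, 0], [0, 0, 0, 0, 0]])

```text
time: 17.55
eef_pos: [0.6008, 0.0407, 0.106]
tcp_rot: [0.7, 0.105, -0.699, 0.105]
contact_force: [-5.2, 1.2, 13.3]
opening: -0.0
```

Request:
drive_tool(steps=[[0.05, 0, 0, 0, 0], [0.05, 0, 0, 0, 0], [0, 0, 0, 0, 0]])

```text
time: 17.85
eef_pos: [0.6009, 0.0407, 0.106]
tcp_rot: [0.7, 0.105, -0.699, 0.105]
contact_force: [-8.5, 1.2, 17.3]
opening: -0.0
```

Request:
drive_tool(steps=[[0.05, 0, 0, 0, 0], [0.05, 0, 0, 0, 0], [0, 0, 0, 0, 0]])

```text
time: 18.15
eef_pos: [0.6009, 0.0406, 0.1059]
tcp_rot: [0.699, 0.105, -0.699, 0.105]
contact_force: [-9.6, 1.2, 20.8]
opening: 0.002
```

Request:
drive_tool(steps=[[0, 0, 0.05, 0, 0], [0, 0, 0.05, 0, 0], [0, 0, 0.05, 0, 0], [0, 0, 0.05, 0, 0], [0, 0, 0, 0, 0], [0, 0, 0, 0, 0], [0, 0, 0, 0, 0]])

```text
time: 18.85
eef_pos: [0.6008, 0.0406, 0.106]
tcp_rot: [0.702, 0.105, -0.697, 0.105]
contact_force: [-3.6, 3.2, 17.4]
opening: 0.001
```

```bash
python3 - <<'E'
from h import *
w=snap('wrist','w8'); a=snap('scene','s8')
A=cv2.resize(cv2.imread('pics/s8.png')[160:250,240:350],None,fx=3.5,fy=3.5,interpolation=cv2.INTER_CUBIC)
W=cv2.imread('pics/w8.png')[60:400,120:520]
o=np.zeros((340,800,3),np.uint8); o[:,:400]=W; o[:A.shape[0],400:400+A.shape[1]]=A; cv2.imwrite('pics/c8.png',o)
s=readout.get_state(); print(s['eef_pos'],s['contact_force'],s['wrist_torque'],s['dq'].round(4))
for z,r in((.066,.046),(.060,.046)):
  k=ring(w,.6006,.0407,z,r); print(k.min(0)-[120,60],k.max(0)-[120,60])
E
```

```text
[0.60078307 0.04061128 0.10600218] [-4.35314565  2.32688971 18.46534557] [ 0.44845487  0.75554559 -0.01199786] [-0.0003  0.     -0.0006 -0.0003  0.0027 -0.0006]
[119.61183364  82.10129687] [282.77776874 235.78722315]
[121.93448138  80.75082967] [280.42159723 230.47655286]
```

View pics/c8.png

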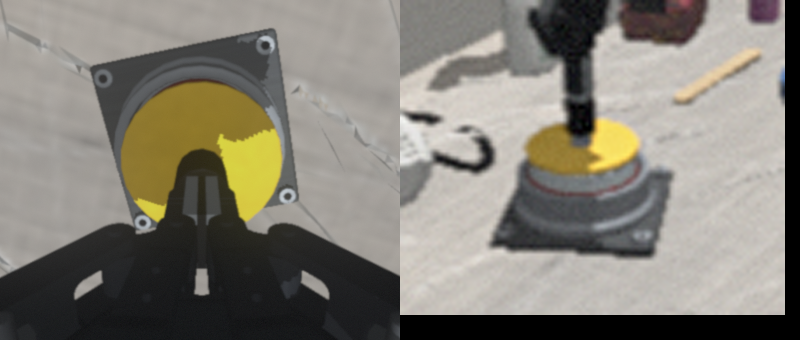

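Request:
drive_tool(steps=[[0.05, 0, 0, 0, 0], [0.05, 0, 0.03, 0, 0], [0.05, 0, 0.03, 0, 0], [0, 0, 0, 0, 0], [0, 0, 0, 0, 0], [0, 0, 0, 0, 0], [0, 0, 0, 0, 0], [0, 0, 0, 0, 0]])

```text
time: 19.75
eef_pos: [0.6008, 0.0406, 0.1059]
tcp_rot: [0.702, 0.105, -0.697, 0.105]
contact_force: [-7.4, 2.9, 22.1]
opening: 0.003
```

```bash
python3 - <<'E'
from h import *
s=readout.get_state(); print(s['time'],s['eef_pos'],s['contact_force'],s['dq'].round(4))
from plant import sign_off
if 15<s['contact_force'][2]<32 and s['eef_pos'][2]<.1063: print(sign_off())
E
```

```text
19.75 [0.60080585 0.04061272 0.10593144] [-7.44951509  2.87598068 22.12500335] [-0.0004  0.0001 -0.001   0.0002 -0.0007 -0.0019]
the job is handed in; nothing more can be done
None
```

I lowered the cover onto the raised pot, released it so it rested on the rim, then pressed the knob top with the shut fingers until the pot hit its stop. I handed the job in at 19.75 s, still pressing with about 22 N; no verdict is reported.

- **Seating:** after release, the flange outline in the wrist picture matched the expected seated position. The cameras put the cover 1–3 mm off the rim centre, within the 6 mm allowed.
- **Pressed home:** the TCP stopped at z = 0.106 m, 15 mm below the knob top's raised height. It did not move further while the push rose from 10 to 22 N.
- **Red band:** at an 18 N push, a faint thin red line at the barrel's edge was still visible in the scene picture. The stalled height and rising force both indicate the stop was reached, but I did not take another picture after pressing on to 22 N.
- **Side force:** about 7 N of sideways force remained on the tool at the end. No sideways slip of the tool showed (under 0.5 mm). I did not check for slip by camera after the final push.
- **Bystanders:** I did not touch the tape, vials or stick.

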